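# Pin the loaf guide into line and clamp it

### The arm

A 6-joint arm with a two-finger parallel gripper is mounted at the origin on the work surface. World frame = base frame: x ahead of the robot, y to its left, z up, the work surface at z = 0. Lengths are in m, angles in rad, forces in N, time in s.
With the tool pointing down it reaches from about 0.3 to 1 m from the base axis. Payload 5.1 kg.
Tool frame: the origin (TCP) lies between the finger pads; the fingertips stand 14 mm ahead of it and the grasp point (between the pads) lies 5 mm behind it; z points along the fingers, y is the line along which they close (so a half turn about z gives the same grasp; the last joint's range is limited). The gripper opens to 95 mm and grips with 3 to 60 N. Pads are 20 mm wide; open, the fingers measure 119 mm over their backs; the gripper's body (75 mm by 180 mm) begins 59 mm behind the grasp point.
Start: joints at [-1.296, 0.124, 1.65, -0, 1.367, -0.083], TCP at [0.228, -0.609, 0.229] pointing down, gripper open.
Joint ranges: [-2.61, 2.61], [-1.02, 2.33], [0.03, 2.71], [-1.35, 4.49], [0.32, 2.68], [-2.91, 2.91]. Speed limits (rad/s): [2.57, 2.57, 3.14, 3.14, 3.14, 3.14].

### API

Orientations are given as a unit quaternion [w, x, y, z].
In Python, from bench import monitor, optics, workorder gives the robot as it stands.
- The arm moves only by the tool arm_command, never from a script. Its argument "rows" is a list of rows, each an object with "delta_pos": the shift along the world's x, y, z in cm, a list of three; "yaw": the turn about the world's z in rad. In form: [{"delta_pos": [dx, dy, dz], "yaw": yaw}, ...]. A call has 1 to 20 rows; each row shifts and turns the commanded pose from where the row before left it; what a row does not reach is not made up. A row lasts 1/8 s, in which the tool goes at most 62.5 mm and 10.7 degrees, less where a joint would pass 70% of its speed; a pose out of reach is approached as far as the arm can. A call is refused whole if a number of a shift passes 6.25 or a number of a turn 0.188, either way. A call with a gripper value outside its range is refused whole. "hand" is the finger opening in cm, from 0 to 9.51, set as the call begins (left out, the last holds). The fingers move at their own pace and stop on an object; "squeeze" is the grip in N (left out, the last holds). Time passes only in rows, so rows that do not move let the fingers close. It gives the time, the measured TCP pose, the force, the opening and the grip force at its end, in the units of the state.
- monitor.get_state(): the state, without advancing time (a new reading comes with each control period).
- optics.read_camera(name): name is "scene" or "top" or "wrist"; returns the picture (384x512x3 uint8, red, green, blue); there is no depth.
- optics.camera_model(name): a dict with "fx", "fy", "cx", "cy" (pixels), "R" (3x3) and "t" (3): a world point X has camera coordinates R X + t. Camera axes: x right, y down, z forward; pixel columns grow to the right and rows downward; lengths in m; the calibration is good to about 2 mm. A picture is of the moment at which its call begins: read the wrist's pose just before it. camera_model takes no time and is no camera call; for the wrist camera it gives the pose at the moment of the call.
- workorder.finish_job(): hands the job in; it is judged then, once.
The state is a dict: "t": time; "joints": joint angles; "qd": joint speeds; "effort": joint torques, N m; "ee_pos": TCP position; "eef_rot": TCP orientation; "wrist_force": force on the tool from outside, world axes, zero at the start; "wrist_torque": the same for the moment, N m; "width": finger opening in m; "grasp_force": force on a finger pad.
Only numpy, scipy, OpenCV 4.12 (cv2) and the standard library are available. Lean on these libraries where they do the work, as an engineer would, in place of code of your own. Each camera call takes 0.05 s, during which the arm holds its last target. There are 200 camera calls.

### The job

The loaf guide on the conveyor has just been swung over for a new loaf size, and the hole in its foot is only roughly over the locating hole in the bracket beneath. Take the red-headed tapered pin from the pin block and work it down through both holes by feel, searching for the lower hole with its nose and never ramming it, until it has pulled the guide into line and its collar sits flat on the foot; only then turn the orange winged clamp clockwise to its end stop so that its finger holds the foot. Leave the pin in, let go, and leave the blue-headed dowels, the loaf tin and the tools on the bench where they are.

Things in the scene. Friction and masses are not known exactly. Their poses are not given: they have to be found in the camera images.
- pin_grip (a point): Centre of the red head of the tapered steel pin: an upright cylinder 24 mm across and 37 mm high (19 mm above, 18 mm below this point). The collar's underside is 24 mm and the nose 86 mm below this point. z from nose to head. The pin starts upright in one of the pin block's holes, hanging by its collar, about 1 mm loose; it weighs 200 to 340 g.
- pin_collar (a point): Centre of the underside of the pin's steel collar (29 mm across, 6 mm thick), 62 mm above the nose; z along the pin, nose to head. It meets foot_hole when the pin is fully home.
- foot_hole (a point): Centre of the 19.5 mm through hole in the guide's foot, at its top face, 108 mm above the bench. x level across the foot, towards the belt; y along it to its pivot; z up. The bracket's hole below, same size, starts off this one by an unknown amount, up to 10 mm either way in x and 6.5 mm in y: the pin's nose may first land on the bracket's face and have to be slid about until it drops in.
- foot_pivot (a point): Centre of the foot's slotted pivot, level with foot_hole and 170 mm from it along y. The foot, a flat plate 50 x 222 x 8 mm (x, y, z), swings about the bolt here and shifts on it along its slot, so a level push of about 5 N at the hole moves the foot in any level direction; it stays where pushed and cannot lift. Its white guide rail stands 117 mm from the hole along x, top 159 mm above the bench.
- clamp_grip (a point): Centre of the clamp's orange wing, on its upright turning axis, 141 mm above the bench. The wing is 54 mm long (along this point's x), 13 mm thick (y), 30 mm high (15 mm above and below). Under it, along +x only, lies a steel finger 52 mm long, underside 110 mm above the bench. The axis is 50 mm from the foot's middle line, on the robot's side, and 85 mm from the pin hole along the foot.
- clamp (a joint): Turning angle of the clamp, rad: 0 fully open (finger along the foot), growing clockwise seen from above, 1.45 at its end stop (finger pointing across the foot to the belt). Starts at 0 to 0.35; it turns stiffly (0.12 N m) and stays where it is left.
- conveyor: Fixed bench belt conveyor, belt along its y, 0.92 m long, belt top 85 mm above the bench; origin under its middle, x away from the robot's side. On its robot side a fixed 10 mm steel bracket plate (top 100 mm, underside 90 mm above the bench, clear below) lies under the guide's foot; the pin must end up in this plate's hole, which stays put. Carries guide and clamp.
- pin_block: Fixed white plastic block 60 x 160 x 75 mm (x, y, z), origin at the centre of its underside, with three upright holes 50 mm apart along its y, one in the middle. They hold the red-headed pin and two blue-headed ones, in any order.
- pin: The red-headed tapered pin, 105 mm long; origin at its nose, z to its head. From the nose up: a flat blunt nose, a taper widening from 12 mm to 18 mm across over 37 mm, a straight shank 18 mm across and 24 mm long, the collar, the red head.
- dowel_a_mid (a point): Head of a blue-headed straight dowel in the pin block (same head and collar as the pin). Leave alone.
- dowel_b_mid (a point): Head of the other blue-headed straight dowel in the pin block. Leave alone.
- tin_mid (a point): Centre of an empty dark loaf tin 120 x 250 x 90 mm on the bench, left. Leave alone.
- wrench_mid (a point): Middle of a steel wrench 180 mm long lying on the bench. Leave alone.
- brush_mid (a point): Middle of a flour brush 150 mm long with a wooden handle lying on the bench. Leave alone.

How it is judged:
By the outcome, as a careful person would: the job done as asked, in the order asked, and still so for the second after the job is handed in, with the robot touching nothing.
It also fails if it takes over 72 s, if anything falls off the work surface, if the arm or the gripper's body presses on something with over 40 N, if the wrist force passes 120 N, or if a joint passes its speed limit or range.

## Working session

There is one attempt and no reset: what is moved stays moved. The work goes in short steps, Python scripts to look and compute and a tool call to move; the robot and the scene stay as the last step left them, time stands still between calls to the robot, and variables do not carry over. Pictures are saved under pics/ and viewed, at most 10 in all, crops included, and the job is handed in when it is done.

Besides the shell and the picture viewer there is one more tool, called after ">>>" as name([rows], argument=value, ...), one row to a line, values as JSON. arm_command: Moves the arm, as the interface text tells. Its arguments: {"type":"object","properties":{"rows":{"type":"array","items":{"type":"object","properties":{"delta_pos":{"type":"array","items":{"type":"number"}},"yaw":{"type":"number"}}}},"hand":{"type":"number"},"squeeze":{"type":"number"}},"required":["rows"]}

```bash
mkdir -p pics; ls
python3 - <<'E'
from bench import monitor, optics
import cv2,json
s=monitor.get_state();print({k:s[k] for k in('t','ee_pos','eef_rot','width','wrist_force')})
for n in('scene','top'):
    im=optics.read_camera(n);cv2.imwrite(f'pics/{n}0.png',im[:,:,::-1]);m=optics.camera_model(n);print(n,m)
E
```

```text
pics
{'t': 0.0, 'ee_pos': array([ 0.22740972, -0.6082689 ,  0.22739293]), 'eef_rot': array([-1.03460565e-03,  9.84041551e-01,  1.77935781e-01, -1.16241370e-04]), 'width': 0.09507094064797425, 'wrist_force': array([ 0.12790729, -0.26609081, -0.24868737])}
scene {'fx': 470.08178865800943, 'fy': 470.08178865800943, 'cx': 260.18956064813193, 'cy': 193.58178657465578, 'R': array([[ 0.80322837,  0.5956588 , -0.00384408],
       [ 0.37214189, -0.50684047, -0.77757517],
       [-0.46511783,  0.6231399 , -0.62877824]]), 't': array([-0.49503739, -0.11333965,  1.64349817])}
top {'fx': 408.11789456499207, 'fy': 408.11789456499207, 'cx': 251.90171241334215, 'cy': 188.73320147052507, 'R': array([[-0.02924227, -0.99957127, -0.00147084],
       [-0.98165347,  0.0289954 , -0.1884562 ],
       [ 0.18841806, -0.00406703, -0.98208049]]), 't': array([0.05576425, 0.60582869, 1.28961843])}
```

View pics/top0.png

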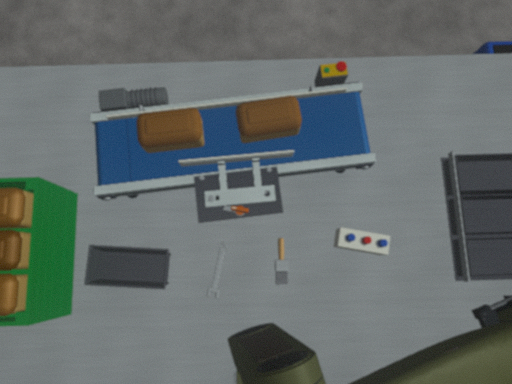

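View pics/scene0.png

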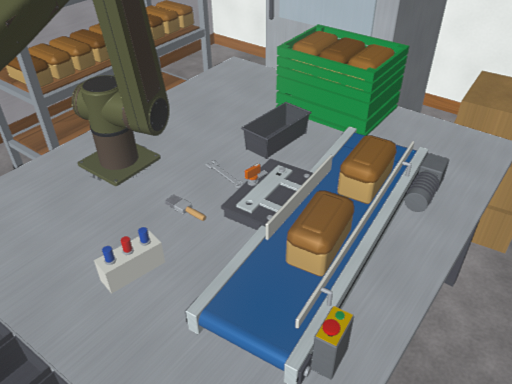

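The top view shows the red head at about (366,240) in the middle hole, the orange wing at (238,210), and the foot from (205,199) to (275,190). The scene view shows the red head at (126,244) and the wing at (252,172). Next I'll enlarge the bracket area and triangulate.

```bash
cat > h.py <<'E'
from bench import monitor, optics
import cv2,numpy as np
def ray(m,uv):
    d=m['R'].T@np.array([(uv[0]-m['cx'])/m['fx'],(uv[1]-m['cy'])/m['fy'],1.]);return -m['R'].T@m['t'],d/np.linalg.norm(d)
def plane(m,uv,z):
    c,d=ray(m,uv);return c+d*(z-c[2])/d[2]
def tri(a,ua,b,ub):
    A=0;y=0
    for m,u in((a,ua),(b,ub)):
        c,d=ray(m,u);P=np.eye(3)-np.outer(d,d);A=A+P;y=y+P@c
    return np.linalg.solve(A,y)
def blobs(im,lo,hi,amin=8):
    h=cv2.cvtColor(im,cv2.COLOR_RGB2HSV);k=cv2.inRange(h,lo,hi)
    n,l,s,c=cv2.connectedComponentsWithStats(k);return [(c[i].round(1).tolist(),int(s[i,4]),s[i,:4].tolist()) for i in range(1,n) if s[i,4]>=amin]
RED=((0,170,90),(5,255,255));ORG=((6,190,120),(15,255,255));BLU=((108,150,60),(125,255,255))
E
python3 - <<'E'
from h import *
M={n:optics.camera_model(n) for n in('scene','top')}
I={n:cv2.imread(f'pics/{n}0.png')[:,:,::-1] for n in M}
for n in M:
    print(n,'R',blobs(I[n],*RED),'O',blobs(I[n],*ORG,5))
a=cv2.resize(I['top'][155:225,190:290],(600,420),interpolation=cv2.INTER_CUBIC)
cv2.imwrite('pics/c1.png',a[:,:,::-1])
b=cv2.resize(I['scene'][150:240,215:345],(780,540),interpolation=cv2.INTER_CUBIC)
cv2.imwrite('pics/c2.png',b[:,:,::-1])
E
```

```text
scene R [([124.8, 243.5], 84, [121, 237, 8, 15]), ([330.8, 327.1], 198, [323, 320, 17, 16])] O [([249.4, 170.9], 51, [245, 166, 14, 13]), ([253.2, 177.2], 20, [249, 175, 8, 5]), ([330.5, 319.0], 6, [328, 319, 6, 1]), ([337.8, 332.0], 5, [336, 330, 4, 5])]
top R [([340.8, 66.0], 55, [337, 62, 9, 9]), ([366.9, 239.4], 14, [365, 238, 5, 4])] O [([242.1, 208.6], 18, [238, 207, 10, 4])]
```

View pics/c1.png

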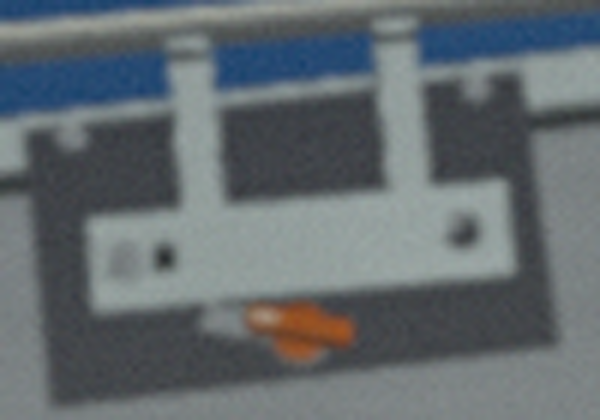

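View pics/c2.png

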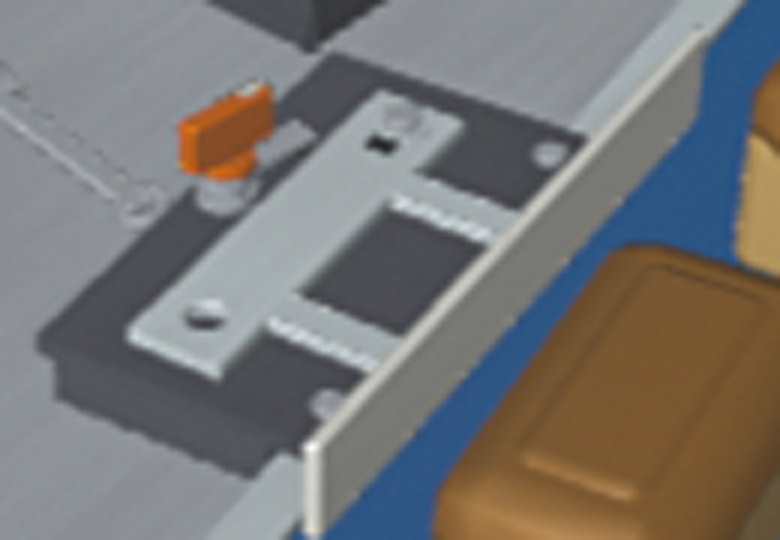

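The crops show the hole at top (267,193.4) and scene (249.5,202.5). The pivot bolt is at the +y end, at top (211,198.5). The clamp finger points along +y, slightly turned.

Run:
```python
from h import *
M={n:optics.camera_model(n) for n in('scene','top')};t,s=M['top'],M['scene']
P=lambda n,v:print(n,np.round(v,4))
hu=(190+463.5/6-.4,155+231.5/6-.4)
P('hole top z.108',plane(t,hu,.108));P('hole scene',plane(s,(215+207/6-.4,150+316/6-.4),.108))
for n,u in(('boltT',(127,262)),('slotT',(165,257)),('foot c1',(88,218)),('c2',(97,310)),('c3',(517,275)),('c4',(507,182))):
    P(n,plane(t,(190+u[0]/6-.4,155+u[1]/6-.4),.108))
P('bolt scene',plane(s,(215+402/6,150+112/6),.108))
P('wing ends top z.156',plane(t,(190+250/6,155+311/6),.156));P('',plane(t,(190+353/6,155+328/6),.156))
P('wing scene top corners',plane(s,(215+180/6,150+125/6),.156));P('',plane(s,(215+270/6,150+88/6),.156))
P('red top z.112?',plane(t,(366.9,239.4),.115));P('red tri',tri(t,(366.9,239.4),s,(125.5,243.8)))
for n in M:
  im=cv2.imread(f'pics/{n}0.png')[:,:,::-1]
  print(n,[b for b in blobs(im,*BLU,5) if b[1]<400 and b[0][1]>200])
print(optics.camera_model('wrist'))
```

```text
hole top z.108 [ 0.5818 -0.0088  0.108 ]
hole scene [ 0.5843 -0.0076  0.108 ]
boltT [0.5707 0.1691 0.108 ]
slotT [0.5728 0.149  0.108 ]
foot c1 [0.5949 0.1894 0.108 ]
c2 [0.5456 0.1851 0.108 ]
c3 [ 0.5577 -0.0361  0.108 ]
c4 [ 0.6078 -0.0328  0.108 ]
bolt scene [0.5681 0.1764 0.108 ]
wing ends top z.156 [0.5343 0.1013 0.156 ]
 [0.5241 0.0495 0.156 ]
wing scene top corners [0.526  0.0505 0.156 ]
 [0.5424 0.0998 0.156 ]
red top z.112? [ 0.4267 -0.3116  0.115 ]
red tri [ 0.4277 -0.3151  0.1016]
scene [([142.8, 234.6], 98, [139, 228, 8, 15]), ([107.1, 253.4], 101, [103, 246, 10, 16])]
top [([350.7, 237.0], 24, [348, 235, 6, 5]), ([383.0, 242.6], 21, [381, 241, 5, 5])]
{'fx': 328.02261202253396, 'fy': 328.02261202253396, 'cx': 256.74511449080023, 'cy': 190.77921286745013, 'R': array([[ 0.3503756 , -0.9366059 , -0.00251613],
       [-0.90180627, -0.33808046,  0.2691599 ],
       [-0.2529474 , -0.092038  , -0.96309222]]), 't': array([-0.64947128, -0.03122768,  0.39119214])}
```

>>> arm_command([
  {"delta_pos": [2.5, 3.7, 0], "yaw": 0.127},
  {"delta_pos": [2.5, 3.7, 0], "yaw": 0.127},
  {"delta_pos": [2.5, 3.7, 0], "yaw": 0.127},
  {"delta_pos": [2.5, 3.7, 0], "yaw": 0.127},
  {"delta_pos": [2.5, 3.7, 0], "yaw": 0.127},
  {"delta_pos": [2.5, 3.7, 0], "yaw": 0.127},
  {"delta_pos": [2.5, 3.6, 0], "yaw": 0.127},
  {"delta_pos": [2.5, 3.6, 0], "yaw": 0.127},
  {"delta_pos": [0, 0, -2]},
  {"delta_pos": [0, 0, 0]},
  {"delta_pos": [0, 0, 0]},
], hand=9.5, squeeze=40)

```text
schema error: expected keys delta_pos, yaw
```

```bash
cat >> h.py <<'E'
def wrist(name=None):
    s=monitor.get_state();m=optics.camera_model('wrist');im=optics.read_camera('wrist')
    if name: cv2.imwrite(f'pics/{name}.png',im[:,:,::-1])
    q=s['eef_rot'];print('t',round(s['t'],2),'tcp',s['ee_pos'].round(4),'toolx',round(2*np.arctan2(q[2],q[1]),3),'F',s['wrist_force'].round(1),'w',round(s['width'],4),'g',round(s['grasp_force'],1))
    return s,m,im
E
python3 - <<'E'
from h import *
s,m,im=wrist('w1')
for n,c in(('R',RED),('B',BLU)):
    for b in blobs(im,*c,80): print(n,b,plane(m,b[0],.11).round(4))
E
```

```text
t 0.1 tcp [ 0.2275 -0.6083  0.2275] toolx 0.358 F [-0.   0.4 -0.1] w 0.095 g 0.0
```

View pics/w1.png

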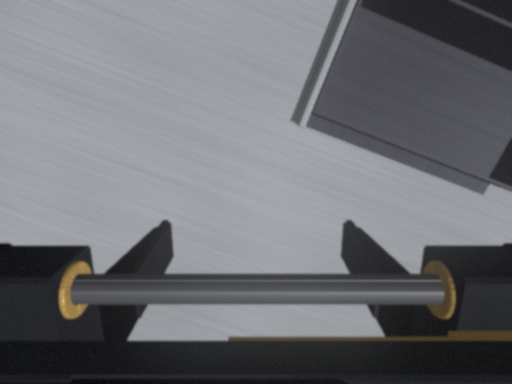

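The move was refused because every row needs a yaw value. This picture still shows the start pose, with the fingertips at about (165,225) and (348,225).

>>> arm_command([
  {"delta_pos": [2.5, 3.7, 0], "yaw": 0.127},
  {"delta_pos": [2.5, 3.7, 0], "yaw": 0.127},
  {"delta_pos": [2.5, 3.7, 0], "yaw": 0.127},
  {"delta_pos": [2.5, 3.7, 0], "yaw": 0.127},
  {"delta_pos": [2.5, 3.7, 0], "yaw": 0.127},
  {"delta_pos": [2.5, 3.7, 0], "yaw": 0.127},
  {"delta_pos": [2.5, 3.6, 0], "yaw": 0.127},
  {"delta_pos": [2.5, 3.6, 0], "yaw": 0.127},
  {"delta_pos": [0, 0, -2], "yaw": 0},
  {"delta_pos": [0, 0, 0], "yaw": 0},
  {"delta_pos": [0, 0, 0], "yaw": 0},
], hand=9.5, squeeze=40)

```text
t: 1.52
ee_pos: [0.4269, -0.3155, 0.2082]
eef_rot: [-0.0, 0.774, 0.633, -0.0]
wrist_force: [-0.0, 0.4, 0.6]
width: 0.0949
grasp_force: 0.0
```

Run:
```python
from h import *
s,m,im=wrist('w2')
for n,c in(('R',RED),('B',BLU)):
    for b in blobs(im,*c,80): print(n,b,plane(m,b[0],.11).round(4))
```

```text
t 1.52 tcp [ 0.4269 -0.3155  0.2082] toolx 1.372 F [-0.   0.4  0.6] w 0.0949 g 0.0
B ([254.8, 260.1], 155, [244, 252, 23, 15]) [ 0.4137 -0.3715  0.11  ]
```

View pics/w2.png

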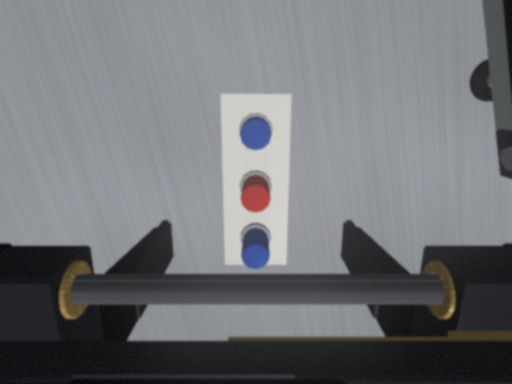

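The wrist view shows the red head's top face at (256,198) and the blue heads at (256,134) and (256,256). The block is aligned with the fingers.

Run:
```python
from h import *
m=optics.camera_model('wrist')
for u in((255.7,197.5),(255.8,134),(255.8,255.5)):print(plane(m,u,.118).round(4))
```

```text
[ 0.4263 -0.3149  0.118 ]
[ 0.4362 -0.2666  0.118 ]
[ 0.4164 -0.364   0.118 ]
```

>>> arm_command([
  {"delta_pos": [0, 0, -3], "yaw": 0},
  {"delta_pos": [0, 0, -3], "yaw": 0},
  {"delta_pos": [0, 0, -2.5], "yaw": 0},
  {"delta_pos": [0, 0, -2], "yaw": 0},
  {"delta_pos": [0, 0, -0.2], "yaw": 0},
  {"delta_pos": [0, 0, 0], "yaw": 0},
])

```text
t: 2.33
ee_pos: [0.428, -0.3155, 0.1025]
eef_rot: [0.001, 0.773, 0.634, 0.0]
wrist_force: [-0.6, 0.0, 0.1]
width: 0.0951
grasp_force: 0.0
```

>>> arm_command([
  {"delta_pos": [0, 0, 0], "yaw": 0},
  {"delta_pos": [0, 0, 0], "yaw": 0},
  {"delta_pos": [0, 0, 0], "yaw": 0},
  {"delta_pos": [0, 0, 0], "yaw": 0},
  {"delta_pos": [0, 0, 0], "yaw": 0},
  {"delta_pos": [0, 0, 0], "yaw": 0},
  {"delta_pos": [0, 0, 0], "yaw": 0},
  {"delta_pos": [0, 0, 0], "yaw": 0},
], hand=1.5, squeeze=50)

```text
t: 3.32
ee_pos: [0.427, -0.3147, 0.1016]
eef_rot: [-0.001, 0.773, 0.634, -0.0]
wrist_force: [-2.8, 0.4, 1.4]
width: 0.0237
grasp_force: 50.0
```

>>> arm_command([
  {"delta_pos": [0, 0, 1], "yaw": 0},
  {"delta_pos": [0, 0, 3], "yaw": 0},
  {"delta_pos": [0, 0, 4], "yaw": 0},
  {"delta_pos": [0, 0, 4], "yaw": 0},
  {"delta_pos": [2, 4, 0], "yaw": 0},
  {"delta_pos": [2.5, 4.5, 0], "yaw": 0},
  {"delta_pos": [2.5, 4.5, 0], "yaw": 0},
  {"delta_pos": [2.5, 4.5, 0], "yaw": 0},
  {"delta_pos": [2.5, 4.5, 0], "yaw": 0},
  {"delta_pos": [2.8, 4, 0], "yaw": 0},
  {"delta_pos": [0, 0, 0], "yaw": 0},
  {"delta_pos": [0, 0, 0], "yaw": 0},
  {"delta_pos": [0, 0, 0], "yaw": 0},
])

```text
t: 4.95
ee_pos: [0.5751, -0.0557, 0.2216]
eef_rot: [-0.0, 0.774, 0.634, -0.0]
wrist_force: [0.2, -0.5, -2.8]
width: 0.023
grasp_force: 50.0
```

Run:
```python
from h import *
s,m,im=wrist('w3')
```

```text
t 4.95 tcp [ 0.5751 -0.0557  0.2216] toolx 1.372 F [ 0.2 -0.5 -2.8] w 0.023 g 50.0
```

View pics/w3.png

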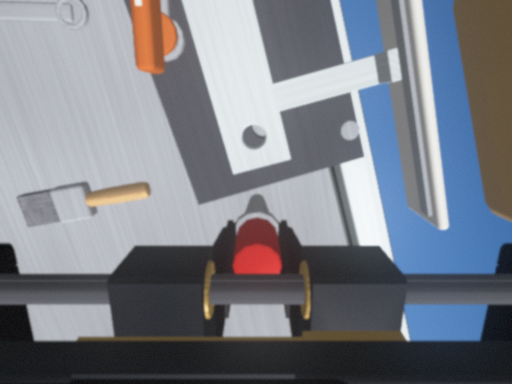

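The wrist view shows the foot hole at (255,137), partly dark inside; the pin nose is at (257,200) and the wing is at (150,35). I'll zoom in on the hole.

Run:
```python
from h import *
im=cv2.imread('pics/w3.png')
cv2.imwrite('pics/c3.png',cv2.resize(im[115:160,230:280],(800,600)[::1] if 0 else (650,585),interpolation=cv2.INTER_CUBIC))
m=optics.camera_model('wrist')
g=cv2.cvtColor(im,cv2.COLOR_BGR2GRAY)
k=(g[118:156,236:276]<185).astype('uint8')
n,l,s,c=cv2.connectedComponentsWithStats(k);print([(c[i]+[236,118],s[i]) for i in range(1,n) if s[i,4]>20])
print(plane(m,(254.7,136.5),.108).round(4),plane(m,(256.5,198),.133).round(4))
```

```text
[(array([252.54522613, 137.97487437]), array([  6,   7,  24,  24, 398], dtype=int32))]
[ 0.5824 -0.0106  0.108 ] [ 0.575  -0.0549  0.133 ]
```

View pics/c3.png

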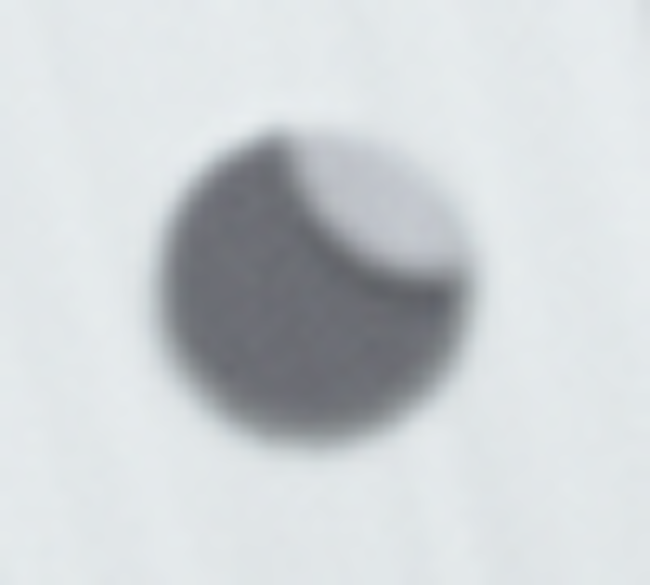

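The dark area is the bracket face. The bright lens at upper right is the bench seen through the bracket hole, so its centre lies at about crop (439,134), or native (263.8,125.3).

Run:
```python
from h import *
m=optics.camera_model('wrist')
f=plane(m,(230+315/13-.5,115+287/13-.5),.108)
for z in(.1,.09):
  b=plane(m,(230+439/13-.5,115+134/13-.5),z);print(f.round(4),b.round(4),((b-f)*1000).round(1))
```

```text
[ 0.5816 -0.0105  0.108 ] [ 0.591  -0.0034  0.1   ] [ 9.5  7.1 -8. ]
[ 0.5816 -0.0105  0.108 ] [ 0.5911 -0.0042  0.09  ] [  9.5   6.4 -18. ]
```

>>> arm_command([
  {"delta_pos": [0.4, 1.5, 0], "yaw": 0},
  {"delta_pos": [0.4, 2.0, 0], "yaw": 0},
  {"delta_pos": [0, 1.0, 0], "yaw": 0},
  {"delta_pos": [0, 0, -0.8], "yaw": 0},
  {"delta_pos": [0, 0, -0.8], "yaw": 0},
  {"delta_pos": [0, 0, -0.4], "yaw": 0},
  {"delta_pos": [0, 0, 0], "yaw": 0},
  {"delta_pos": [0, 0, 0], "yaw": 0},
])

```text
t: 6.0
ee_pos: [0.5837, -0.0101, 0.2019]
eef_rot: [0.0, 0.773, 0.634, 0.0]
wrist_force: [0.6, 0.5, -2.8]
width: 0.0233
grasp_force: 50.0
```

>>> arm_command([
  {"delta_pos": [0, 0, -0.2], "yaw": 0},
  {"delta_pos": [0, 0, -0.2], "yaw": 0},
  {"delta_pos": [0, 0, -0.2], "yaw": 0},
  {"delta_pos": [0, 0, -0.2], "yaw": 0},
  {"delta_pos": [0, 0, -0.15], "yaw": 0},
  {"delta_pos": [0, 0, 0], "yaw": 0},
  {"delta_pos": [0, 0, 0], "yaw": 0},
])

```text
t: 6.88
ee_pos: [0.5837, -0.0098, 0.1922]
eef_rot: [0.0, 0.773, 0.634, 0.0]
wrist_force: [-0.2, 0.9, -2.3]
width: 0.0232
grasp_force: 50.0
```

>>> arm_command([
  {"delta_pos": [0, 0, -0.1], "yaw": 0},
  {"delta_pos": [0, 0, -0.1], "yaw": 0},
  {"delta_pos": [0, 0, -0.1], "yaw": 0},
  {"delta_pos": [0, 0, 0], "yaw": 0},
  {"delta_pos": [0, 0, 0], "yaw": 0},
])

```text
t: 7.5
ee_pos: [0.5836, -0.0098, 0.1892]
eef_rot: [-0.0, 0.773, 0.634, 0.0]
wrist_force: [0.6, 0.3, -3.7]
width: 0.0235
grasp_force: 50.0
```

>>> arm_command([
  {"delta_pos": [0.15, 0.1, 0], "yaw": 0},
  {"delta_pos": [0.15, 0.1, 0], "yaw": 0},
  {"delta_pos": [0.15, 0.1, 0], "yaw": 0},
  {"delta_pos": [0.15, 0.1, 0], "yaw": 0},
  {"delta_pos": [0.15, 0.1, 0], "yaw": 0},
  {"delta_pos": [0, 0, 0], "yaw": 0},
  {"delta_pos": [0, 0, 0], "yaw": 0},
])

```text
t: 8.38
ee_pos: [0.5903, -0.0062, 0.1889]
eef_rot: [0.0, 0.773, 0.634, -0.002]
wrist_force: [-3.5, -3.5, -1.2]
width: 0.0231
grasp_force: 50.0
```

>>> arm_command([
  {"delta_pos": [0, 0, -0.1], "yaw": 0},
  {"delta_pos": [0, 0, -0.1], "yaw": 0},
  {"delta_pos": [0, 0, -0.1], "yaw": 0},
  {"delta_pos": [0, 0, 0], "yaw": 0},
  {"delta_pos": [0, 0, 0], "yaw": 0},
])

```text
t: 9.0
ee_pos: [0.591, -0.0059, 0.1875]
eef_rot: [0.001, 0.773, 0.634, -0.001]
wrist_force: [-4.0, -2.5, 3.2]
width: 0.0232
grasp_force: 50.0
```

>>> arm_command([
  {"delta_pos": [0, 0.1, 0], "yaw": 0},
  {"delta_pos": [0, 0.1, 0], "yaw": 0},
  {"delta_pos": [0, 0.1, 0], "yaw": 0},
  {"delta_pos": [0, 0, 0], "yaw": 0},
])

```text
t: 9.5
ee_pos: [0.591, -0.0035, 0.1873]
eef_rot: [0.001, 0.773, 0.634, -0.002]
wrist_force: [-3.5, -5.1, 3.4]
width: 0.0232
grasp_force: 50.0
```

>>> arm_command([
  {"delta_pos": [0.1, 0, 0], "yaw": 0},
  {"delta_pos": [0.1, 0, 0], "yaw": 0},
  {"delta_pos": [0.1, 0, 0], "yaw": 0},
  {"delta_pos": [0, 0, 0], "yaw": 0},
])

```text
t: 10.0
ee_pos: [0.594, -0.0033, 0.1872]
eef_rot: [0.001, 0.773, 0.634, -0.001]
wrist_force: [-4.9, -4.7, 1.8]
width: 0.0234
grasp_force: 50.0
```

>>> arm_command([
  {"delta_pos": [0, 0, -0.1], "yaw": 0},
  {"delta_pos": [0, 0, -0.1], "yaw": 0},
  {"delta_pos": [0, 0, 0], "yaw": 0},
])

```text
t: 10.38
ee_pos: [0.5938, -0.0031, 0.1849]
eef_rot: [0.001, 0.773, 0.634, -0.001]
wrist_force: [-3.8, -4.7, 1.2]
width: 0.0238
grasp_force: 50.0
```

>>> arm_command([
  {"delta_pos": [0, 0, -0.2], "yaw": 0},
  {"delta_pos": [0, 0, -0.2], "yaw": 0},
  {"delta_pos": [0, 0, -0.2], "yaw": 0},
  {"delta_pos": [0, 0, 0], "yaw": 0},
])

```text
t: 10.88
ee_pos: [0.5938, -0.0032, 0.1789]
eef_rot: [0.001, 0.773, 0.634, -0.001]
wrist_force: [-4.3, -3.8, 1.8]
width: 0.023
grasp_force: 50.0
```

>>> arm_command([
  {"delta_pos": [0, 0, -0.2], "yaw": 0},
  {"delta_pos": [0, 0, -0.2], "yaw": 0},
  {"delta_pos": [0, 0, -0.2], "yaw": 0},
  {"delta_pos": [0, 0, -0.2], "yaw": 0},
  {"delta_pos": [0, 0, 0], "yaw": 0},
])

```text
t: 11.5
ee_pos: [0.594, -0.0034, 0.1714]
eef_rot: [0.001, 0.773, 0.634, -0.001]
wrist_force: [-3.9, -4.2, 3.6]
width: 0.0233
grasp_force: 50.0
```

>>> arm_command([
  {"delta_pos": [0, 0, -0.2], "yaw": 0},
  {"delta_pos": [0, 0, -0.2], "yaw": 0},
  {"delta_pos": [0, 0, -0.2], "yaw": 0},
  {"delta_pos": [0, 0, 0], "yaw": 0},
])

```text
t: 12.0
ee_pos: [0.5937, -0.0031, 0.1655]
eef_rot: [0.001, 0.773, 0.634, -0.002]
wrist_force: [-6.0, -4.2, 3.9]
width: 0.0235
grasp_force: 50.0
```

>>> arm_command([
  {"delta_pos": [0, 0, -0.2], "yaw": 0},
  {"delta_pos": [0, 0, -0.2], "yaw": 0},
  {"delta_pos": [0, 0, -0.2], "yaw": 0},
  {"delta_pos": [0, 0, 0], "yaw": 0},
])

```text
t: 12.5
ee_pos: [0.5935, -0.0029, 0.1596]
eef_rot: [0.0, 0.773, 0.634, -0.002]
wrist_force: [-7.0, -4.0, 5.2]
width: 0.0235
grasp_force: 50.0
```

>>> arm_command([
  {"delta_pos": [-0.07, 0.03, -0.1], "yaw": 0},
  {"delta_pos": [0, 0, -0.2], "yaw": 0},
  {"delta_pos": [0, 0, -0.2], "yaw": 0},
  {"delta_pos": [0, 0, 0], "yaw": 0},
])

```text
t: 13.0
ee_pos: [0.593, -0.0027, 0.1543]
eef_rot: [0.0, 0.773, 0.634, -0.001]
wrist_force: [-5.2, -3.4, 3.5]
width: 0.0233
grasp_force: 50.0
```

>>> arm_command([
  {"delta_pos": [-0.05, 0.02, -0.1], "yaw": 0},
  {"delta_pos": [0, 0, -0.2], "yaw": 0},
  {"delta_pos": [0, 0, -0.2], "yaw": 0},
  {"delta_pos": [0, 0, -0.2], "yaw": 0},
  {"delta_pos": [0, 0, 0], "yaw": 0},
])

```text
t: 13.62
ee_pos: [0.5926, -0.0024, 0.1474]
eef_rot: [0.0, 0.773, 0.634, -0.001]
wrist_force: [-6.3, -4.0, 4.3]
width: 0.0235
grasp_force: 50.0
```

>>> arm_command([
  {"delta_pos": [-0.06, 0.03, -0.1], "yaw": 0},
  {"delta_pos": [0, 0, -0.2], "yaw": 0},
  {"delta_pos": [0, 0, -0.2], "yaw": 0},
  {"delta_pos": [0, 0, 0], "yaw": 0},
])

```text
t: 14.12
ee_pos: [0.5924, -0.0023, 0.1424]
eef_rot: [0.001, 0.773, 0.634, -0.001]
wrist_force: [-5.1, -5.2, 3.2]
width: 0.0234
grasp_force: 50.0
```

>>> arm_command([
  {"delta_pos": [-0.03, 0, -0.2], "yaw": 0},
  {"delta_pos": [0, 0, -0.2], "yaw": 0},
  {"delta_pos": [0, 0, -0.1], "yaw": 0},
  {"delta_pos": [0, 0, 0], "yaw": 0},
])

```text
t: 14.62
ee_pos: [0.5923, -0.0024, 0.1375]
eef_rot: [0.001, 0.773, 0.634, -0.001]
wrist_force: [-4.5, -4.6, 3.1]
width: 0.0231
grasp_force: 50.0
```

>>> arm_command([
  {"delta_pos": [0, 0, -0.1], "yaw": 0},
  {"delta_pos": [0, 0, -0.1], "yaw": 0},
  {"delta_pos": [0, 0, -0.1], "yaw": 0},
  {"delta_pos": [0, 0, 0], "yaw": 0},
])

```text
t: 15.12
ee_pos: [0.5923, -0.0024, 0.1347]
eef_rot: [0.001, 0.773, 0.634, -0.001]
wrist_force: [-4.1, -5.4, 2.7]
width: 0.0231
grasp_force: 50.0
```

>>> arm_command([
  {"delta_pos": [0, 0, -0.1], "yaw": 0},
  {"delta_pos": [0, 0, -0.1], "yaw": 0},
  {"delta_pos": [0, 0, 0], "yaw": 0},
  {"delta_pos": [0, 0, 0], "yaw": 0},
])

```text
t: 15.62
ee_pos: [0.5923, -0.0024, 0.1346]
eef_rot: [0.001, 0.773, 0.634, -0.001]
wrist_force: [-8.6, -4.3, 11.6]
width: 0.0231
grasp_force: 50.0
```

>>> arm_command([
  {"delta_pos": [0, 0, 0.15], "yaw": 0},
  {"delta_pos": [0, 0, 0], "yaw": 0},
  {"delta_pos": [0, 0, 0], "yaw": 0},
  {"delta_pos": [0, 0, 0], "yaw": 0},
], hand=4.5)

```text
t: 16.12
ee_pos: [0.592, -0.0009, 0.1324]
eef_rot: [-0.0, 0.773, 0.634, 0.0]
wrist_force: [-0.4, -1.1, -0.3]
width: 0.0449
grasp_force: 0.0
```

>>> arm_command([
  {"delta_pos": [0, 0, 1], "yaw": 0},
  {"delta_pos": [0, 0, 3], "yaw": 0},
  {"delta_pos": [0, 0, 3.5], "yaw": 0},
  {"delta_pos": [-2, 1.5, 0], "yaw": 0},
  {"delta_pos": [-3, 2.5, 0], "yaw": 0},
  {"delta_pos": [-1, 1, 0], "yaw": 0},
  {"delta_pos": [0, 0, 0], "yaw": 0},
  {"delta_pos": [0, 0, 0], "yaw": 0},
])

```text
t: 17.12
ee_pos: [0.5327, 0.0485, 0.208]
eef_rot: [0.0, 0.773, 0.634, 0.0]
wrist_force: [-0.0, -0.3, 0.2]
width: 0.045
grasp_force: 0.0
```

Run:
```python
from h import *
s,m,im=wrist('w4')
for b in blobs(im,(4,150,60),(18,255,255),80): print(b,plane(m,b[0],.156).round(4))
```

```text
t 17.12 tcp [0.5327 0.0485 0.208 ] toolx 1.374 F [-0.  -0.3  0.2] w 0.045 g 0.0
([243.8, 177.8], 1395, [226, 140, 37, 74]) [0.5295 0.0754 0.156 ]
```

View pics/w4.png

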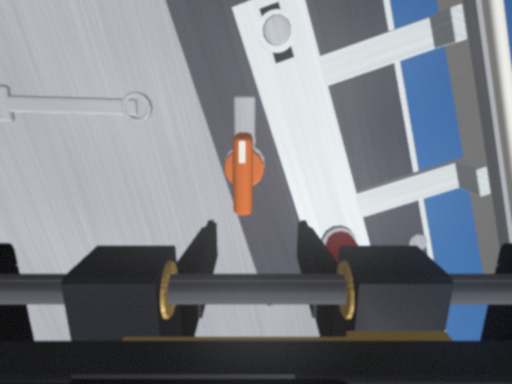

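The wrist view shows the wing at (243,174), lined up with the tool's x axis. The red head is seated at (340,240), and the pivot bolt is at (276,30). The centre agrees with the geometry, at about (0.530,0.076), and the clamp angle is about 0.32.

>>> arm_command([
  {"delta_pos": [-0.27, 2.75, 0], "yaw": 0},
  {"delta_pos": [0, 0, -2], "yaw": 0},
  {"delta_pos": [0, 0, -2.3], "yaw": 0},
  {"delta_pos": [0, 0, -1.5], "yaw": 0},
  {"delta_pos": [0, 0, -0.5], "yaw": 0},
  {"delta_pos": [0, 0, 0], "yaw": 0},
])

```text
t: 17.92
ee_pos: [0.5293, 0.0762, 0.1444]
eef_rot: [-0.0, 0.773, 0.634, -0.0]
wrist_force: [-0.4, -0.0, -0.3]
width: 0.045
grasp_force: 0.0
```

>>> arm_command([
  {"delta_pos": [0, 0, 0], "yaw": 0},
  {"delta_pos": [0, 0, 0], "yaw": 0},
  {"delta_pos": [0, 0, 0], "yaw": 0},
  {"delta_pos": [0, 0, 0], "yaw": 0},
  {"delta_pos": [0, 0, 0], "yaw": 0},
], hand=0.8, squeeze=20)

```text
t: 18.55
ee_pos: [0.5286, 0.0767, 0.145]
eef_rot: [-0.001, 0.773, 0.634, -0.001]
wrist_force: [-5.8, 1.3, 5.2]
width: 0.0134
grasp_force: 20.0
```

>>> arm_command([
  {"delta_pos": [-0.08, 0, 0], "yaw": -0.1},
  {"delta_pos": [0, 0, 0], "yaw": -0.1},
  {"delta_pos": [0, 0, 0], "yaw": -0.1},
  {"delta_pos": [0, 0, 0], "yaw": -0.1},
  {"delta_pos": [0, 0, 0], "yaw": -0.1},
  {"delta_pos": [0, 0, 0], "yaw": -0.1},
  {"delta_pos": [0, 0, 0], "yaw": -0.1},
  {"delta_pos": [0, 0, 0], "yaw": -0.1},
  {"delta_pos": [0, 0, 0], "yaw": -0.1},
  {"delta_pos": [0, 0, 0], "yaw": 0},
  {"delta_pos": [0, 0, 0], "yaw": 0},
])

```text
t: 19.92
ee_pos: [0.5286, 0.0766, 0.145]
eef_rot: [-0.0, 0.972, 0.235, 0.0]
wrist_force: [-2.8, 0.9, 2.8]
width: 0.0125
grasp_force: 20.0
```

```bash
python3 -c "
from bench import monitor
import numpy as np
s=monitor.get_state();q=s['eef_rot'];print(2*np.arctan2(q[2],q[1]),s['wrist_torque'],s['wrist_force'],s['joints'])"
```

```text
0.47500448248890204 [ 0.20447444  0.47221498 -0.12635966] [-2.84510739  0.92291456  2.78390898] [ 4.32404304e-02 -6.50016345e-02  1.98840851e+00  3.71678371e-04
  1.21785904e+00  1.13890386e+00]
```

>>> arm_command([
  {"delta_pos": [0, 0, 0], "yaw": -0.05},
  {"delta_pos": [0, 0, 0], "yaw": -0.05},
  {"delta_pos": [0, 0, 0], "yaw": -0.05},
  {"delta_pos": [0, 0, 0], "yaw": -0.05},
  {"delta_pos": [0, 0, 0], "yaw": 0},
])

```text
t: 20.55
ee_pos: [0.5287, 0.0766, 0.145]
eef_rot: [-0.0, 0.991, 0.137, 0.0]
wrist_force: [-2.1, 1.6, 4.2]
width: 0.0132
grasp_force: 20.0
```

```bash
cat > s.py <<'E'
from bench import monitor
import numpy as np
s=monitor.get_state();q=s['eef_rot'];print(2*np.arctan2(q[2],q[1]),s['wrist_torque'],s['wrist_force'])
E
python3 s.py
```

```text
0.2749831874095976 [ 0.22314066  0.47877752 -0.09447154] [-2.07669012  1.62444349  4.22212367]
```

>>> arm_command([
  {"delta_pos": [0, 0, 0], "yaw": -0.03},
  {"delta_pos": [0, 0, 0], "yaw": -0.03},
  {"delta_pos": [0, 0, 0], "yaw": -0.03},
  {"delta_pos": [0, 0, 0], "yaw": 0},
])

```text
t: 21.05
ee_pos: [0.5286, 0.0766, 0.145]
eef_rot: [-0.0, 0.996, 0.091, 0.0]
wrist_force: [-2.7, 1.6, 4.5]
width: 0.0129
grasp_force: 20.0
```

```bash
python3 s.py
```

```text
0.18284629505808725 [ 0.30901297  0.51514235 -0.03804098] [-2.74187392  1.60428862  4.52671836]
```

>>> arm_command([
  {"delta_pos": [0, 0, 0], "yaw": -0.03},
  {"delta_pos": [0, 0, 0], "yaw": -0.03},
  {"delta_pos": [0, 0, 0], "yaw": 0},
])

```text
t: 21.42
ee_pos: [0.5287, 0.0766, 0.145]
eef_rot: [-0.0, 0.998, 0.061, 0.0]
wrist_force: [-2.6, 1.5, 5.3]
width: 0.0128
grasp_force: 20.0
```

```bash
python3 s.py
```

```text
0.12283217262245176 [ 0.33334712  0.51545514 -0.0127949 ] [-2.62744496  1.50100287  5.31303936]
```

>>> arm_command([
  {"delta_pos": [0, 0, 0], "yaw": -0.04},
  {"delta_pos": [0, 0, 0], "yaw": -0.04},
  {"delta_pos": [0, 0, 0], "yaw": -0.04},
  {"delta_pos": [0, 0, 0], "yaw": 0},
])

```text
t: 21.92
ee_pos: [0.5291, 0.0766, 0.145]
eef_rot: [0.0, 1.0, 0.002, 0.001]
wrist_force: [0.3, 0.2, 4.1]
width: 0.0144
grasp_force: 21.0
```

```bash
python3 s.py
```

```text
0.004905612533087757 [0.34985253 0.02594748 0.5031765 ] [0.28934234 0.24821047 4.08384965]
```

>>> arm_command([
  {"delta_pos": [0, 0, 0], "yaw": 0.03},
  {"delta_pos": [0, 0, 0], "yaw": 0},
  {"delta_pos": [0, 0, 0], "yaw": 0},
  {"delta_pos": [0, 0, 0], "yaw": 0},
], hand=4.5)

```text
t: 22.42
ee_pos: [0.5284, 0.0763, 0.1444]
eef_rot: [0.0, 1.0, 0.017, -0.0]
wrist_force: [-0.9, 0.1, -0.2]
width: 0.044
grasp_force: 0.0
```

>>> arm_command([
  {"delta_pos": [0, 0, 2], "yaw": 0},
  {"delta_pos": [0, 0, 4], "yaw": 0},
  {"delta_pos": [-2, -2, 4], "yaw": 0},
  {"delta_pos": [-4, -2, 3], "yaw": 0},
  {"delta_pos": [-2, 0, 0], "yaw": 0},
  {"delta_pos": [0, 0, 0], "yaw": 0},
  {"delta_pos": [0, 0, 0], "yaw": 0},
])

```text
t: 23.3
ee_pos: [0.4489, 0.0365, 0.2752]
eef_rot: [0.0, 1.0, 0.017, 0.0]
wrist_force: [0.2, 0.3, -0.4]
width: 0.0447
grasp_force: 0.0
```

Run:
```python
from h import *
s,m,im=wrist('w5')
S=optics.read_camera('scene');T=optics.read_camera('top')
a=cv2.resize(im,(400,300));b=cv2.resize(S[140:245,205:345],(400,300),interpolation=cv2.INTER_CUBIC)
c=cv2.resize(T[155:230,190:290],(400,300),interpolation=cv2.INTER_CUBIC);d=cv2.resize(S,(400,300))
cv2.imwrite('pics/f.png',np.vstack([np.hstack([a,b]),np.hstack([c,d])])[:,:,::-1])
```

```text
t 23.3 tcp [0.4489 0.0365 0.2752] toolx 0.034 F [ 0.2  0.3 -0.4] w 0.0447 g 0.0
```

View pics/f.png

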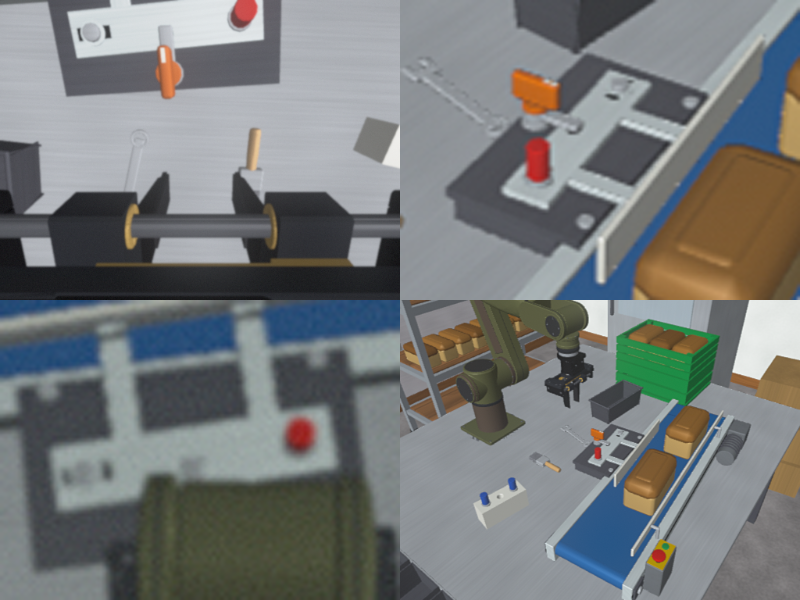

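The final view shows the pin seated with its collar on the foot. The clamp finger lies across the foot, everything else is undisturbed, and the gripper is clear.

```bash
python3 -c "
from bench import workorder
print(workorder.finish_job())"
```

```text
the job is handed in; nothing more can be done
None
```

The job is handed in: the pin is fully home with its collar flat on the foot, the clamp was then turned clockwise until the torque jumped at its end stop, and the gripper is clear. It took about 23 s and the dowels, tin and tools were left alone; I was not shown the judge's verdict.

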